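Open the child-resistant drain cleaner under the sink

TASK

Open the white bottle of drain cleaner that stands in the clear organiser: push its red child-resistant cap down hard and, keeping it pushed down, turn it about an eighth of a turn anticlockwise (seen from above); push and wrench together must never bear on the bottle with more than 40 N, so feel for it as the warped board gives. Lift the cap straight off and set it gently, right way up, on the floor of the organiser's open drawer, not letting go before it is down. Leave the jar, the strainer and the brush where they are.

Things in the scene. Friction and masses are not known exactly. Their poses are not given: they have to be found in the camera images.
- cap: red ribbed round cap of the drain cleaner, 53 mm diameter, 25 mm high, 42 g, loose but latched on the bottle's neck at the start. Origin: centre of its open underside (rim of the skirt); z up through its flat top, which is 25 mm above the origin; a white index bar on the top points to its -x. Upright its z is vertical. Latched, its axes are parallel to the bottle's.
- bottle: white square drain-cleaner bottle, 62 x 62 mm, held fast in the organiser's pocket: it can neither turn nor lift out. Origin: centre of its underside, z up along the neck's axis. Square body 95 mm high, sloping shoulder up to z = 108 mm, then a round neck 37 mm wide, which the cap hides, up to z = 134 mm. A black mark on the shoulder points to its -x.
- cap_seat (a point): point on the neck's axis at the latched cap's origin (bottle z = 117 mm), axes as the bottle's. The cap has a sprung 5 mm stroke: 11 N starts it, 20 N clears the latch teeth, 23 N bottoms it. Held down, it turns about +z (anticlockwise) with under 0.3 N m to a hard stop at 55 deg; between 33 and 55 deg it lifts straight off. Not pushed down, the teeth block it at 4 deg.
- board_top (a point): centre of the top of the warped plywood board, 240 x 310 mm, that carries the organiser. The board bows up off the cabinet floor and springs straight down under load (about 0.25 N per mm) by an unknown 1 to 21 mm, less the fuller the bottle, until it meets the floor and is hard; organiser, bottle, cap and drawer go down with it. z up, x as the organiser's.
- drawer: clear drawer of the organiser, standing open to its -x (towards the robot). Inside 164 x 146 mm, floor 3 mm above the origin, walls 52 mm high, front panel 62 mm. Origin: centre of its underside; x along the slide, y across. The organiser, 76 mm high, covers the part of the drawer beyond x = +31 to +53 mm; the uncovered part is centred about x = -25 mm. It slides if pushed with over 4 N.
- jar: closed glass jar with a brass-coloured screw lid, 72 mm diameter, 92 mm high, loose on the cabinet floor; origin at the centre of its underside. Leave it alone.
- strainer: aluminium sink drain strainer, a shallow perforated bowl 84 mm across and 35 mm high with a small centre knob, loose; origin at the centre of its underside. Leave it alone.
- brush: yellow scrubbing brush, 150 x 55 mm, 75 mm high with its grip, bristles down, loose; origin at the centre of its underside, x along its length. Leave it alone.
Not all that is in view belongs to the job. What is meant by the cap is not turquoise, and is the larger of those in its own colour.

How it is judged:
On the way, in this order (a step that is already met when the one before it is completed fails the run):
1. the cap is turned out of its latch while still down on the neck (angle between the x axis of cap and the x axis of bottle, either way round above 0.5 rad and z of cap in the frame of bottle below 0.1225 m and horizontal distance between cap and bottle below 0.006 m), for 0.1 s.
2. the cap is lifted clear of the neck (z of cap in the frame of bottle above 0.145 m and angle between cap's own z axis and vertical below 0.5 rad), for 0.1 s.
3. the cap is lowered to within 10 mm of the drawer's floor while still held (x of cap in the frame of drawer between -0.062 and 0.062 m and y of cap in the frame of drawer between -0.053 and 0.053 m and z of cap in the frame of drawer below 0.013 m and angle between cap's own z axis and vertical below 0.3 rad and contact force between the fingers and cap above 0.5 N), for 0.05 s.
At the end, for the whole second after the job is handed in: the cap lies at rest and right way up (within 7 deg) flat on the drawer's floor, its centre within the drawer's walls (62 mm either way of the middle along the slide, 53 mm across), released (x of cap in the frame of drawer between -0.062 and 0.062 m and y of cap in the frame of drawer between -0.053 and 0.053 m and z of cap in the frame of drawer below 0.007 m and angle between cap's own z axis and vertical below 0.12 rad and linear speed of cap below 0.02 m/s); the robot touches nothing.
It fails at once if more than 40 N between the cap and the bottle (contact force between cap and bottle above 40 N).
It fails at once if the cap is forced past its latch without being pushed down (angle between the x axis of cap and the x axis of bottle, either way round between 0.15 and 0.4 rad and z of cap in the frame of bottle between 0.1155 and 0.1225 m and horizontal distance between cap and bottle below 0.006 m).
It fails at once if the robot bears on the bottle with more than 40 N (contact force between any of the fingers, the arm and bottle above 40 N).
It fails at once if the jar, the strainer or the brush is shifted by more than 30 mm (distance of any of jar, strainer, brush from where it was at the start of the episode above 0.03 m).
It also fails if it takes over 72 s, if anything falls off the work surface, if the arm or the gripper's body presses on something with over 40 N, if the wrist force passes 120 N, or if a joint passes its speed limit or range.

ROBOT

A 6-joint arm with a two-finger parallel gripper is mounted at the origin on the work surface. World frame = base frame: x ahead of the robot, y to its left, z up, the work surface at z = 0. Lengths are in m, angles in rad, forces in N, time in s.
With the tool pointing down it reaches from about 0.325 to 0.925 m from the base axis. Payload 3.1 kg.
Tool frame: the origin (TCP) lies midway between the tips of the shut fingers; the grasp point (between the pads) lies env.pinch_z behind it (env.pinch_z is the distance from the TCP to the grasp point, in m); z points along the fingers, y is the line along which they close (so a half turn about z gives the same grasp; the last joint's range is limited). The gripper opens to 85 mm and grips with 20 to 120 N. Pads are 22 mm wide; open, the fingers measure 114 mm over their backs; the gripper's body (76 mm by 85 mm) begins 54 mm behind the grasp point. The pads swing forward as they close: fully open they stand 13 mm farther back than shut.
Start: joints at [1.119, 0.217, 1.613, -0, 1.311, -0.112], TCP at [0.208, 0.589, 0.231] pointing down, gripper open.
Joint ranges: [-2.75, 2.75], [-0.78, 2.1], [0.31, 2.55], [-1.13, 4.27], [0.13, 2.63], [-2.58, 2.58]. Speed limits (rad/s): [2.79, 2.79, 3.14, 3.14, 3.14, 3.14].

INTERFACE

Orientations are given as a unit quaternion [w, x, y, z].
In Python, from workcell import env, hand, vision, hand_in gives the robot as it stands. Calls block until the motion is done:
- env.movep(position, orientation): joint-space move of the TCP to a pose.
- env.line_to(position, velocity=0.15, rot=None, f_stop=None): straight line of the TCP; rot=None keeps the orientation; velocity is the mean speed in m/s. With f_stop (N) it stops when the force on the tool has changed by that much, and returns True; else False.
- env.goto_joints(angles): joint-space move.
- hand.gripper_to(opening): finger opening in m; the grip force is fixed at half the most; returns when the fingers have stopped.
- env.sleep(seconds).
- env.inverse_kinematics(position, orientation): joint angles nearest the present ones, or None.
- vision.camera(name): name is "scene" or "top"; returns (picture, depth): 384x512x3 uint8, red, green, blue; 384x512 float32, m along the optical axis (not along the pixel's ray), 0 where there is no reading.
- vision.camera_info(name): a dict with "mtx" (3x3 intrinsics, pixels), "eye" and "rotation" of the camera in the world. Camera axes: x right, y down, z forward; pixel columns grow to the right and rows downward; lengths in m; the calibration is good to about 2 mm. A picture is of the moment at which its call begins. camera_info takes no time and is no camera call.
A pose or a line that the arm cannot do raises env.Unreachable and nothing moves.
- hand_in(): hands the job in; it is judged then, once.
Trained networks look in the newest picture that a camera, given by its name, has taken for a name from the list of things; names that differ only in an ending like _2 or _b are one class to them, and where a whole thing is asked for, a point or a joint stands for the part that bears it (a point fixed in the world has none). Each returns a list of dicts, best first, with "score" (0 to 1); they miss things now and then, are a little off and sometimes report something else, mostly with a low value. They report only what shows in the picture. A call takes as long as a camera call. They do not tell look-alikes from the thing itself.
- vision.trace(camera, label): "pixels" (384x512 bool, what is visible of it) and "bbox" ([left, top, width, height] in pixels, round what is visible of it).
- vision.landmark_of(camera, label): "location" ([column, row] in pixels: a listed point, or the origin of a listed thing).
Readings, each from a call of its own:
- env.get_t(): time.
- env.get_joint_pos(): joint angles.
- env.get_joint_velocities(): joint speeds.
- env.get_joint_torque(): joint torques, N m.
- env.get_position(): TCP position.
- env.get_tcp_rot(): TCP orientation.
- env.get_contact_force(): force on the tool from outside, world axes, zero at the start.
- env.get_ft_torque(): the same for the moment, N m.
- env.get_grip_width(): finger opening in m.
- env.get_grasp_force(): force on a finger pad.
Only numpy, scipy, OpenCV 4.12 (cv2) and the standard library are available. Lean on these libraries where they do the work, as an engineer would, in place of code of your own. Each camera call takes 0.05 s, during which the arm holds its last target. There are 200 camera calls.

## Working session

There is one attempt and no reset: what is moved stays moved. The work goes in short steps, each a Python script; the robot and the scene stay as the last script left them, time stands still between calls to the robot, and variables do not carry over. Pictures are saved under pics/ and viewed, at most 10 in all, crops included, and the job is handed in when it is done.

```bash
mkdir -p pics; ls; cat > h.py <<'E'
from workcell import env, hand, vision, hand_in
import numpy as np, cv2
from scipy.spatial.transform import Rotation as R
def rotm(c):
    r=np.array(c["rotation"],float)
    return r if r.shape==(3,3) else R.from_quat(np.roll(r,-1)).as_matrix()
def pt(cam,u,v,d):
    c=vision.camera_info(cam);K=np.array(c["mtx"])
    return np.array(c["eye"])+rotm(c)@(np.linalg.inv(K)@[u,v,1]*d)
def cloud(cam,dep):
    c=vision.camera_info(cam);K=np.array(c["mtx"])
    v,u=np.mgrid[:384,:512]
    p=np.stack([(u-K[0,2])/K[0,0]*dep,(v-K[1,2])/K[1,1]*dep,dep],-1)
    return p@rotm(c).T+np.array(c["eye"])
E
python3 - <<'E'
from h import *
for cam in("scene","top"):
    im,d=vision.camera(cam);np.savez(f"/tmp/{cam}.npz",im=im,d=d)
    P=cloud(cam,d)
    cv2.imwrite(f"pics/{cam}0.png",cv2.resize(im[...,::-1],(800,600)))
    print(cam,vision.camera_info(cam))
    for l in("cap","bottle","drawer","jar","strainer","brush"):
        for t in vision.trace(cam,l)[:3]:
            m=t["pixels"]&(d>0); p=P[m]
            print(l,round(t["score"],2),t["bbox"],np.round(np.median(p,0),3),np.round(np.percentile(p,[3,97],axis=0),3).tolist())
    for l in("cap","cap_seat","board_top","drawer","bottle"):
        print(l,[(round(x["score"],2),np.round(x["location"],1)) for x in vision.landmark_of(cam,l)[:3]])
print(env.pinch_z,env.get_t(),env.get_tcp_rot())
E
```

```text
pics
scene {'mtx': array([[438.60761661,   0.        , 256.12691825],
       [  0.        , 438.60761661, 190.84488867],
       [  0.        ,   0.        ,   1.        ]]), 'eye': array([1.48800544, 0.20096774, 0.72087492]), 'rotation': array([-0.30088591,  0.5531167 ,  0.69173418, -0.35360064])}
cap 0.82 [226.5, 264.9, 18.2, 20.8] [0.823 0.026 0.025] [[0.799, 0.013, 0.01], [0.843, 0.046, 0.028]]
cap 0.78 [231.9, 158.7, 24.5, 20.5] [ 0.62  -0.003  0.172] [[0.583, -0.027, 0.148], [0.632, 0.02, 0.175]]
cap 0.68 [229.0, 172.5, 26.2, 27.4] [0.629 0.003 0.124] [[0.578, -0.032, 0.1], [0.639, 0.027, 0.144]]
bottle 0.73 [228.2, 177.2, 25.1, 21.0] [0.631 0.    0.124] [[0.604, -0.031, 0.104], [0.639, 0.026, 0.139]]
drawer 0.92 [176.3, 146.9, 60.7, 26.7] [ 0.425 -0.154  0.068] [[0.414, -0.218, 0.035], [0.488, -0.072, 0.096]]
jar 0.69 [147.7, 146.1, 135.1, 113.1] [ 0.658 -0.074  0.067] [[0.42, -0.207, 0.021], [0.749, 0.088, 0.12]]
jar 0.62 [316.9, 158.5, 38.0, 42.2] [0.42  0.219 0.044] [[0.345, 0.167, 0.003], [0.461, 0.267, 0.075]]
jar 0.6 [128.8, 141.8, 31.1, 34.3] [ 0.476 -0.33   0.06 ] [[0.4
[... 1230 characters left out ...]
] [[0.415, -0.217, 0.033], [0.539, -0.069, 0.093]]
jar 0.77 [389.4, 233.6, 37.5, 28.9] [ 0.457 -0.331  0.091] [[0.426, -0.369, 0.016], [0.486, -0.309, 0.095]]
strainer 0.63 [240.6, 250.3, 28.5, 29.8] [0.407 0.054 0.017] [[0.373, 0.019, -0.001], [0.444, 0.088, 0.03]]
brush 0.9 [172.1, 246.3, 43.0, 55.0] [0.394 0.21  0.046] [[0.331, 0.166, 0.014], [0.456, 0.257, 0.075]]
cap [(0.86, array([258.2, 111.2])), (0.63, array([278.3, 186.6])), (0.52, array([297.2, 111.9]))]
cap_seat [(0.53, array([276.3, 188.7]))]
board_top [(0.8, array([292.4, 181.8]))]
drawer [(0.68, array([326.3, 226.9]))]
bottle [(0.5, array([276.4, 190. ]))]
0.0187 1.2 [3.72611541e-07 1.69086039e-01 9.85601294e-01 1.75436250e-05]
```

```bash
python3 - <<'E'
from h import *
z=np.load("/tmp/top.npz");im=z["im"]
a=cv2.resize(im[150:290,200:400,::-1],None,fx=4,fy=4,interpolation=cv2.INTER_CUBIC)
cv2.imwrite("pics/topcrop.png",a)
E
```

```text
(no output)
```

View pics/top0.png

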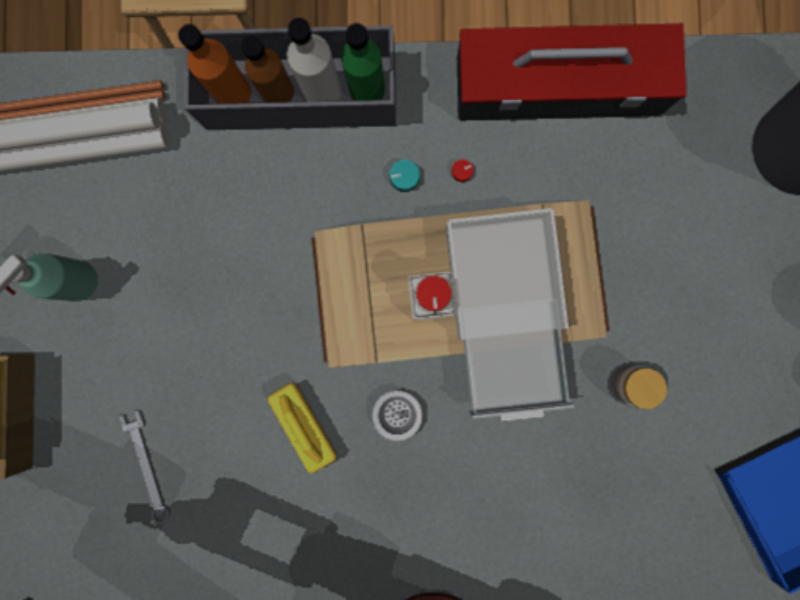

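View pics/scene0.png

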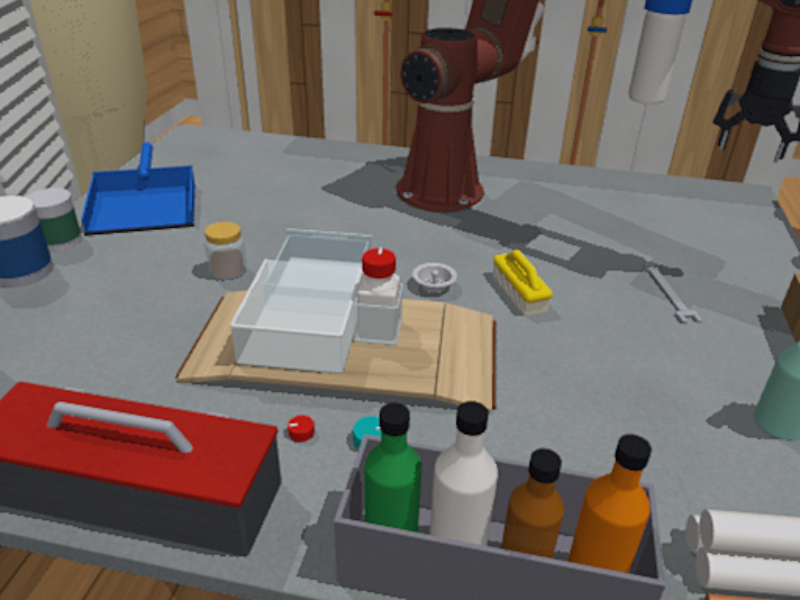

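View pics/topcrop.png

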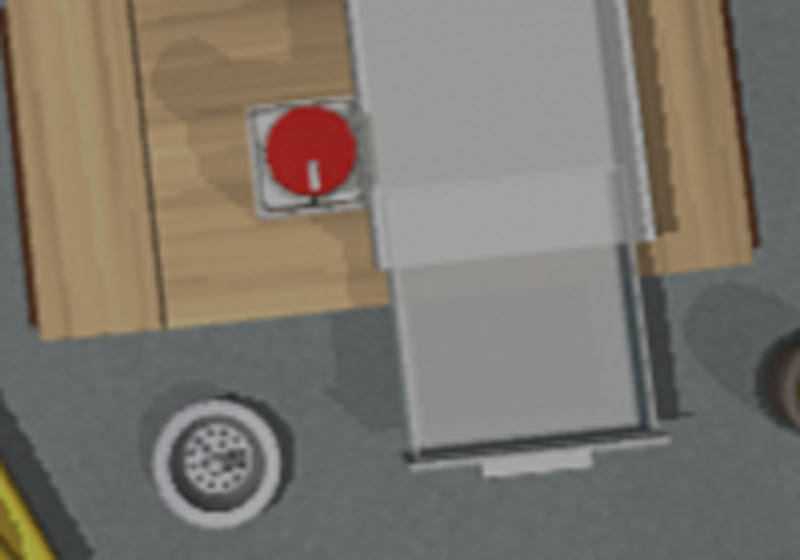

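The top view (800x600) shows three candidate caps:
- **Turquoise, (405,175):** wrong colour.
- **Small red, (462,170):** loose on the floor and smaller.
- **Large red, (434,293):** sits on the white square bottle in the organiser, with its white bar pointing towards the robot. The enlarged crop (310,150) confirms this is the one meant.

The open drawer is at about (520,370), with its front panel at (520,412). The jar is at (645,388), the strainer at (398,415) and the brush at (302,428). All three are clear of the path.

```bash
python3 - <<'E'
from h import *
C={}
for cam in("top","scene"):
    z=np.load(f"/tmp/{cam}.npz");d=z["d"];im=z["im"].astype(int);P=cloud(cam,d);C[cam]=P
    near=np.linalg.norm(P[...,:2]-[.607,-.006],axis=-1)<.05
    m=near&(P[...,2]>.166)&(d>0)
    p=P[m];print(cam,"cap top n",m.sum(),"z",np.percentile(p[:,2],[10,50,90]).round(4),"minmax mid",((np.percentile(p[:,:2],1,0)+np.percentile(p[:,:2],99,0))/2).round(4),
     "minrect/circle",cv2.minEnclosingCircle(p[:,:2].astype(np.float32)))
    # red mask -> ray to plane z=top
    red=(im[...,0]>90)&(im[...,1]<60)&(im[...,2]<60)&near
    white=near&(im.min(-1)>110)&(P[...,2]>.168)
    print(" red c",P[red&(P[...,2]>.166)].mean(0).round(4)," bar",P[white].mean(0).round(4) if white.any() else None)
P=C["top"]
box=lambda x0,x1,y0,y1:(P[...,0]>x0)&(P[...,0]<x1)&(P[...,1]>y0)&(P[...,1]<y1)
q=P[box(.38,.60,-.26,-.05)]
print("hist z",np.histogram(q[:,2],np.arange(-.005,.13,.005)))
fr=q[(q[:,2]>.082)&(q[:,0]<.45)];print("front panel top",len(fr),fr.min(0),fr.max(0))
v=cv2.fitLine(fr[:,:2].astype(np.float32),cv2.DIST_HUBER,0,.01,.01).ravel();print(v,np.degrees(np.arctan2(v[1],v[0])))
fl=q[(q[:,2]>.028)&(q[:,2]<.045)&(q[:,0]<.51)]
print("floor",np.median(fl,0),np.percentile(fl,[1,99],axis=0),cv2.minAreaRect(fl[:,:2].astype(np.float32)))
for cam,uv in(("top",(326.3,226.9)),):
    c=vision.camera_info(cam);r=pt(cam,*uv,1)-c["eye"];print("drawer org",c["eye"]+r*(.034-c["eye"][2])/r[2])
# triangulate cap origin landmark
A=[];b=[]
for cam,uv in(("top",(278.3,186.6)),("scene",(240.8,170.7))):
    e=np.array(vision.camera_info(cam)["eye"]);r=pt(cam,*uv,1)-e;r/=np.linalg.norm(r);M=np.eye(3)-np.outer(r,r);A.append(M);b.append(M@e)
print("tri cap",np.linalg.lstsq(np.vstack(A),np.hstack(b),rcond=None)[0])
# strong F/T noise
print([np.round(env.get_contact_force(),2).tolist() for _ in range(3)])
E
```

```text
top cap top n 405 z [0.171  0.173  0.1755] minmax mid [ 0.6068 -0.0073] minrect/circle ((0.6072081923484802, -0.007624710910022259), 0.026621144264936447)
 red c [ 0.6069 -0.0069  0.173 ]  bar [ 0.5915 -0.0079  0.1741]
scene cap top n 247 z [0.1688 0.1732 0.1747] minmax mid [ 0.6063 -0.0047] minrect/circle ((0.606816828250885, -0.007126886863261461), 0.028643077239394188)
 red c [ 0.6131 -0.0047  0.1726]  bar [ 0.5899 -0.0076  0.1736]
hist z (array([ 603,  651,   12,    0,   39,  153,   86,  766, 1631,   89,   44,
         42,   48,   44,   39,   49,   72,  224,  121,   61,  129, 1275,
        210,    0,    0,    0]), array([-0.005,  0.   ,  0.005,  0.01 ,  0.015,  0.02 ,  0.025,  0.03 ,
        0.035,  0.04 ,  0.045,  0.05 ,  0.055,  0.06 ,  0.065,  0.07 ,
        0.075,  0.08 ,  0.085,  0.09 ,  0.095,  0.1  ,  0.105,  0.11 ,
        0.115,  0.12 ,  0.125]))
front panel top 302 [ 0.40703561 -0.22741021  0.08204876] [ 0.4484713  -0.06771875  0.09984002]
[ 0.08824937 -0.9960984   0.42490238 -0.16847812] -84.937096
floor [ 0.46770672 -0.14399048  0.03597533] [[ 0.42398801 -0.2168244   0.03166278]
 [ 0.50916233 -0.07175953  0.04299364]] ((0.47011739015579224, -0.14197492599487305), (0.09099812805652618, 0.14981406927108765), 5.332018852233887)
drawer org [ 0.50725078 -0.13862288  0.034     ]
tri cap [ 0.60859102 -0.00929383  0.154142  ]
[[-0.53, 0.51, -0.12], [-0.53, 0.51, -0.12], [-0.53, 0.51, -0.12]]
```

```bash
cat >> h.py <<'E'
PSI=np.radians(5.1)
def quat(a):
    q=R.from_matrix(np.array([[np.cos(a),np.sin(a),0],[np.sin(a),-np.cos(a),0],[0,0,-1]])).as_quat()
    return np.roll(q,1)
def st(s=""):
    print(s,"t%.2f"%env.get_t(),"p",np.round(env.get_position(),4),"F",np.round(env.get_contact_force(),2),"M",np.round(env.get_ft_torque(),3),"g %.4f %.1f"%(env.get_grip_width(),env.get_grasp_force()))
E
python3 - <<'E'
from h import *
a=PSI+np.radians(135);c=np.array([.607,-.0075])
for p,aa in(([*c,.27],a),([*c,.142],a),([*c,.11],a+np.pi/4),([.482,-.1405,.2],PSI+np.pi),([.482,-.1405,.03],PSI+np.pi)):
    print(np.round(env.inverse_kinematics(p,quat(aa)),3))
env.movep([*c,.26],quat(a)); st("above")
env.line_to([*c,.148],velocity=.12,f_stop=6); st("low")
env.line_to([*c,.142],velocity=.05,f_stop=3); st("low")
im,d=vision.camera("scene");cv2.imwrite("pics/grasp.png",cv2.resize(im[100:220,180:340,::-1],None,fx=5,fy=5,interpolation=cv2.INTER_CUBIC))
E
```

```text
[-0.128  0.15   1.617 -0.     1.374 -1.002]
[-0.128  0.268  1.728 -0.     1.145 -1.002]
[-0.128  0.307  1.746 -0.     1.088 -1.788]
[-0.424 -0.017  1.929 -0.     1.23  -2.083]
[-0.424  0.235  2.025 -0.     0.882 -2.083]
above t3.74 p [ 0.607  -0.0065  0.2599] F [ 0.49 -0.49 -0.19] M [-0.02  -0.011  0.073] g 0.0853 0.0
low t4.83 p [ 0.6079 -0.0076  0.1491] F [-0.98 -0.14 -0.38] M [ 0.012 -0.015 -0.017] g 0.0853 0.0
low t5.09 p [ 0.6069 -0.0075  0.142 ] F [-0.36  0.8   0.26] M [-0.012  0.024  0.012] g 0.0850 0.0
```

View pics/grasp.png

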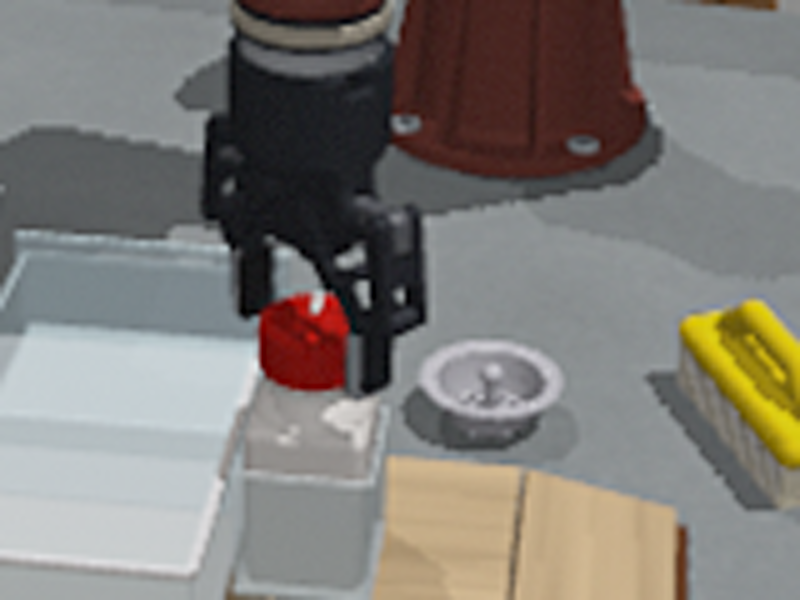

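The fingers straddle the cap, which is at crop (305,340). The near fingertip at (370,392) is roughly level with the cap's rim. I'll compute the tip height, then grip.

```bash
python3 - <<'E'
from h import *
cI=vision.camera_info("scene");e=np.array(cI["eye"])
r=pt("scene",180+370/5,100+392/5,1)-e
for o in(.043,.05): # point in vertical plane facing camera at finger's x
    x=.607+.643*o; print("tip open",e+r*(x-e[0])/r[0])
hand.gripper_to(.045); st("gripped"); env.sleep(.3); st()
im,d=vision.camera("scene");cv2.imwrite("pics/grip2.png",cv2.resize(im[110:210,190:310,::-1],None,fx=6,fy=6,interpolation=cv2.INTER_CUBIC))
E
```

```text
tip open [0.634649   0.02968946 0.15446369]
tip open [0.63915    0.03059287 0.15745121]
gripped t5.55 p [ 0.6072 -0.0074  0.1422] F [-0.16  1.49 -0.09] M [ 0.113 -0.105 -0.034] g 0.0514 66.0
 t5.85 p [ 0.6072 -0.0074  0.1421] F [0.45 0.56 0.19] M [ 0.173 -0.119 -0.027] g 0.0514 66.0
```

View pics/grip2.png

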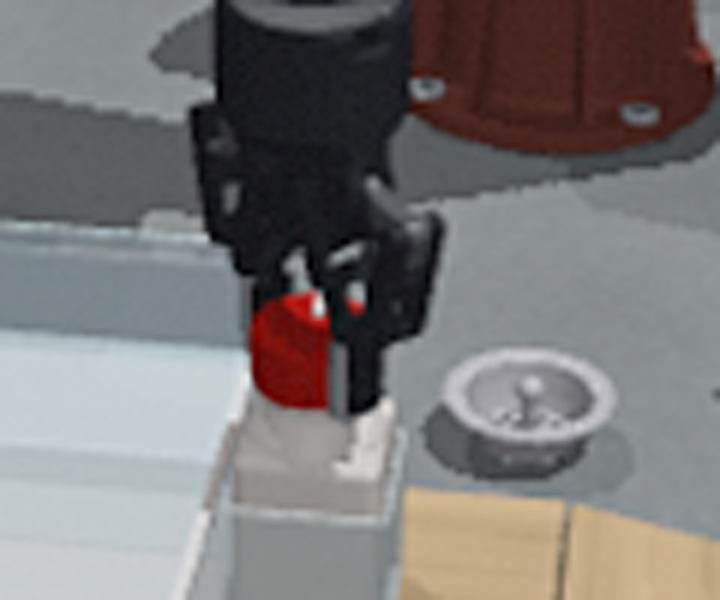

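The cap is gripped: the fingers meet its sides and the tips are level with the rim at (360,412). They clear the shoulder. Next I push down in small steps, watching the force.

```bash
cat >> h.py <<'E'
def F(n=4):
    f=[]
    for _ in range(n): env.sleep(.03); f.append(env.get_contact_force())
    return np.mean(f,0)
E
python3 - <<'E'
from h import *
p=np.array(env.get_position());p[:2]=[.607,-.0075];z=.142;log=[]
f=F()
while f[2]<22.8 and z>.105:
    dz=.002 if f[2]<5.5 else (.001 if f[2]<15 else .0005)
    z-=dz; p[2]=z
    env.line_to(list(p),velocity=.02)
    f=F(4 if f[2]>4 else 2); log.append((round(z,4),round(env.get_position()[2],4),f.round(1).tolist()))
for l in log: print(*l)
st("end")
E
```

```text
0.14 0.14 [1.9, 0.9, 0.8]
0.138 0.1381 [1.7, 0.6, 1.5]
0.136 0.1361 [1.7, 2.1, 1.7]
0.134 0.1341 [2.3, 2.4, 1.9]
0.132 0.1321 [2.3, 2.2, 2.9]
0.13 0.1301 [2.4, 2.9, 3.4]
0.128 0.1281 [2.7, 3.2, 3.3]
0.126 0.1262 [3.3, 3.0, 4.6]
0.124 0.1246 [1.1, 3.9, 5.9]
0.123 0.1246 [-0.5, 3.9, 10.2]
0.122 0.1241 [-1.7, 4.0, 11.7]
0.121 0.1234 [-2.3, 3.7, 13.1]
0.12 0.1228 [-3.4, 4.0, 14.1]
0.119 0.1221 [-3.8, 4.2, 16.4]
0.1185 0.1218 [-4.2, 4.0, 17.0]
0.118 0.1215 [-4.7, 3.9, 17.3]
0.1175 0.1212 [-4.6, 4.2, 18.2]
0.117 0.1208 [-4.9, 4.1, 18.8]
0.1165 0.1205 [-5.6, 4.2, 19.6]
0.116 0.1202 [-5.3, 3.8, 20.0]
0.1155 0.1198 [-6.4, 3.8, 20.7]
0.115 0.1195 [-6.8, 4.2, 22.0]
0.1145 0.1193 [-6.9, 4.1, 22.4]
0.114 0.1192 [-8.2, 4.1, 24.9]
end t14.70 p [ 0.6073 -0.0075  0.1192] F [-7.81  3.82 23.85] M [ 0.724  1.202 -0.033] g 0.0514 69.0
```

```bash
python3 - <<'E'
from h import *
print(env.line_to([.6060,-.0069,.114],velocity=.01,f_stop=7),F().round(2)); st()
q=np.array(env.get_joint_pos());print(q.round(4),env.inverse_kinematics([.606,-.0069,.114],quat(PSI+np.radians(135))))
E
```

```text
False [-5.64  3.08 23.19]
 t15.10 p [ 0.6073 -0.0074  0.1192] F [-5.43  3.   23.13] M [ 0.557  0.867 -0.008] g 0.0515 68.6
[-1.2730e-01  2.9490e-01  1.7422e+00 -1.1000e-03  1.1024e+00 -1.0016e+00] [-1.27148092e-01  3.00158243e-01  1.74653377e+00 -4.44089210e-16
  1.09490064e+00 -1.00155805e+00]
```

```bash
python3 - <<'E'
from h import *
x,y,z=.6048,-.0063,.1135
env.line_to([x,y,z],velocity=.01,f_stop=7);f=F();print(f.round(1))
d=0
while d<45:
    d+=3
    s=env.line_to([x,y,z],velocity=.02,rot=quat(PSI+np.radians(135+d)),f_stop=8)
    f=F(3);M=env.get_ft_torque()
    print(d,s,f.round(1),np.round(M,2),round(env.get_t(),2))
    if s or np.linalg.norm(f)>33 or abs(M[2])>.8: print("stop");break
    if f[2]<22.3: z-=.0004
    if f[2]>26: z+=.0004
    x+=np.clip(f[0]*.0001,-.0004,.0004); y+=np.clip(f[1]*.0001,-.0004,.0004)
    if d==6:
        # cautious: verify cap really down
        print(env.get_position().__str__())
st(); print(x,y,z,np.degrees(env.get_joint_pos()[5]))
E
```

```text
[-3.5  1.8 22.4]
3 False [-3.2  1.7 21.5] [0.31 0.52 0.03] 15.88
6 False [-2.7  1.8 22.5] [0.32 0.53 0.03] 16.23
[ 0.60773159 -0.0073929   0.11929682]
9 False [-1.3  1.3 21.7] [0.29 0.37 0.03] 16.57
12 False [-1.6  1.1 22.9] [0.28 0.36 0.05] 16.93
15 False [-0.8  0.2 22.3] [0.28 0.26 0.01] 17.27
18 False [-0.2  1.5 22.5] [0.31 0.22 0.06] 17.62
21 False [-0.5  1.7 22.3] [0.23 0.24 0.1 ] 17.98
24 False [-0.5  0.6 22.3] [ 0.23  0.2  -0.02] 18.32
27 False [-0.7  0.7 23.4] [0.31 0.25 0.05] 18.68
30 False [-0.   0.7 23. ] [0.27 0.21 0.06] 19.02
33 False [-0.   1.  22.8] [0.26 0.2  0.04] 19.38
36 False [-0.   1.4 22.7] [0.29 0.18 0.04] 19.73
39 False [-0.2  0.9 23.1] [0.26 0.18 0.  ] 20.07
42 False [ 0.2  0.5 22.9] [ 0.3   0.13 -0.01] 20.43
45 False [-0.2  0.9 23.1] [0.27 0.18 0.01] 20.77
 t20.77 p [ 0.6086 -0.0064  0.1194] F [ 0.03  0.45 23.77] M [0.268 0.177 0.005] g 0.0514 68.6
0.6036216794891704 -0.004701185256058597 0.11230000000000001 -102.22283632089463
```

```bash
python3 - <<'E'
from h import *
q=quat(PSI+np.pi)
a=np.array([.6036,-.0047,.1123]);b=np.array([.6084,-.0064,.124])
for s in(.25,.5,.75,1): env.line_to(list(a+s*(b-a)),velocity=.02,rot=q); print(F(2).round(1))
for z in(.13,.136,.142,.148,.155,.165): env.line_to([.6084,-.0064,z],velocity=.04,rot=q); print(z,F(2).round(1))
env.line_to([.6084,-.0064,.24],velocity=.1); st()
im,d=vision.camera("scene");cv2.imwrite("pics/lift.png",cv2.resize(im[80:230,160:360,::-1],None,fx=4,fy=4,interpolation=cv2.INTER_CUBIC))
E
```

```text
[ 0.8  1.2 18.5]
[ 0.3  2.5 15.4]
[ 0.2  3.3 11.9]
[-1.1  3.9  9.4]
0.13 [-0.3  1.2  3.7]
0.136 [-1.  -0.7  2.2]
0.142 [ 0.2 -0.3  0.9]
0.148 [-0.   0.4  0.1]
0.155 [ 0.4  0.2 -0.3]
0.165 [-0.2 -0.  -0.6]
 t25.50 p [ 0.6078 -0.0063  0.2391] F [ 0.07  0.4  -0.31] M [-0.024 -0.05  -0.017] g 0.0516 66.1
```

View pics/lift.png

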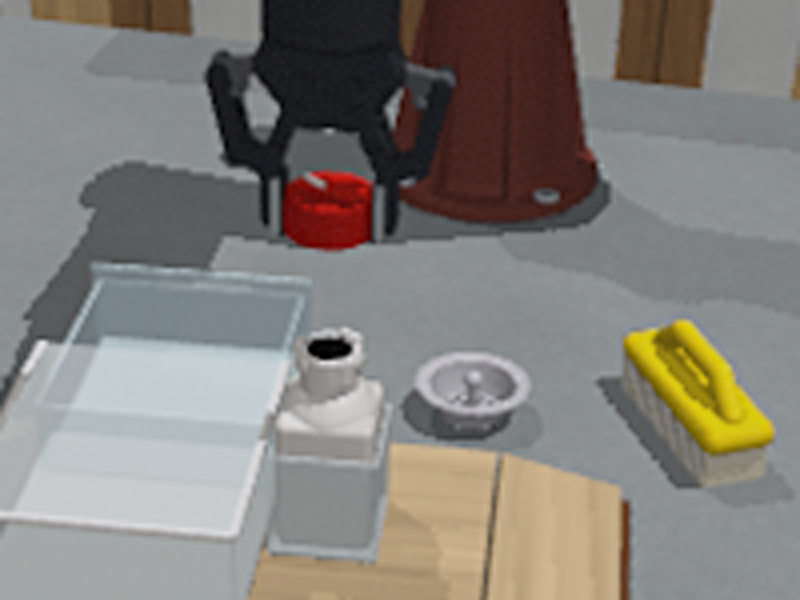

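The cap is off and upright between the pads at (330,208). The bare neck shows at (330,350), and the strainer and brush haven't moved. Next I carry the cap to the drawer and set it down by feel.

```bash
python3 - <<'E'
from h import *
q=quat(PSI+np.pi);x,y=.482,-.1405
env.line_to([x,y,.2],velocity=.15,rot=q)
env.line_to([x,y,.05],velocity=.1,f_stop=5); env.sleep(.2); f0=F(6); st("pre")
z=.05
while z>.012:
    z-=.001; env.line_to([x,y,z],velocity=.02); f=F(3)-f0
    if f[2]>.5: f=F(6)-f0
    if f[2]>1.0: break
print(z,f.round(2)); env.sleep(.3); st("down")
im,d=vision.camera("scene");cv2.imwrite("pics/down.png",cv2.resize(im[110:220,150:300,::-1],None,fx=5,fy=5,interpolation=cv2.INTER_CUBIC))
E
```

```text
pre t29.01 p [ 0.4821 -0.1405  0.0501] F [-0.07 -0.1   0.35] M [0.004 0.023 0.003] g 0.0514 66.0
0.029999999999999985 [-0.19 -0.18  1.1 ]
down t36.91 p [ 0.482  -0.1405  0.03  ] F [0.12 0.05 0.97] M [-0.017  0.069 -0.027] g 0.0513 66.7
```

View pics/down.png

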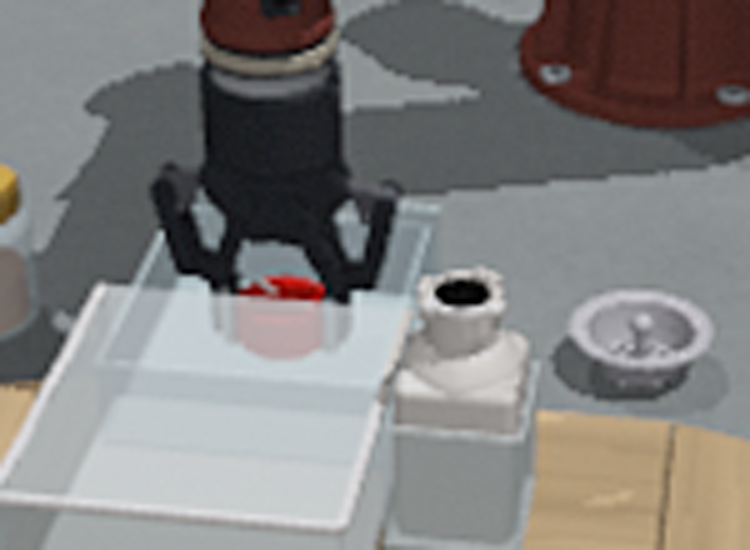

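The cap stands upright on the drawer floor at (280,320), with contact at the expected height and about 1 N. I'll release it and withdraw.

```bash
python3 - <<'E'
from h import *
hand.gripper_to(.058); env.sleep(.3); hand.gripper_to(.072); env.sleep(.3); st("open")
x,y=.482,-.1405
env.line_to([x,y,.06],velocity=.04); env.line_to([x,y,.25],velocity=.12); env.movep([.33,.2,.3],quat(PSI+np.pi)); env.sleep(.5); st()
im,d=vision.camera("top");P=cloud("top",d)
m=(im[...,0]>90)&(im[...,1]<90)&(im[...,2]<90)&(P[...,0]<.56)&(P[...,0]>.4)&(P[...,1]<-.05)&(P[...,1]>-.25)
p=P[m];print(len(p),np.median(p,0),np.percentile(p,[5,95],axis=0))
cv2.imwrite("pics/end.png",cv2.resize(im[130:290,150:430,::-1],None,fx=2.8,fy=2.8,interpolation=cv2.INTER_CUBIC))
E
```

```text
open t38.09 p [ 0.482  -0.1405  0.03  ] F [-0.42  0.25  0.54] M [-0.003  0.003  0.002] g 0.0719 0.0
 t42.62 p [0.3301 0.1999 0.3   ] F [-0.49  0.04 -0.15] M [-0.095 -0.029 -0.031] g 0.0721 0.0
349 [ 0.48277867 -0.14087464  0.06045524] [[ 0.45973171 -0.22950864  0.02838699]
 [ 0.53332901 -0.11993694  0.06363514]]
```

View pics/end.png

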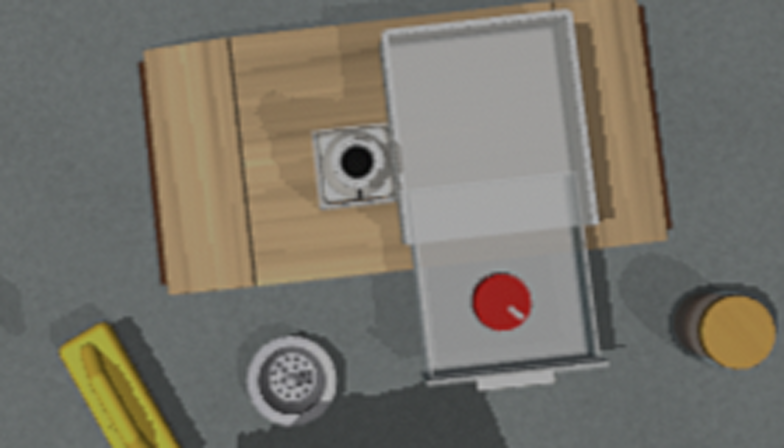

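The cap lies right way up on the drawer floor at (502,302). Its top is at z ≈ 0.060, the bar is turned by about 45°, the other things are unmoved, and the robot is clear.

```bash
python3 -c "
from h import *
print(hand_in())"
```

```text
the job is handed in; nothing more can be done
None
```

The bottle is open and the red cap lies upright, released, on the drawer floor; the push peaked at about 26 N measured at the wrist, and I handed the job in at about 43 s (no verdict was returned).

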